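# Index the turntable to the probe and hold the reflector flap at its balance point

## Robot

A 6-joint arm with a two-finger parallel gripper is mounted at the origin on a cart in front of the work surface, level with it; the furniture and walls round the work are solid. World frame = base frame: x ahead of the robot, y to its left, z up, the work surface at z = 0. Lengths are in mm, angles in rad, forces in N, time in s.
With the tool pointing down it reaches from about 400 to 925 mm from the base axis. Payload 12.5 kg.
Tool frame: the origin (TCP) lies midway between the tips of the shut fingers; the grasp point (between the pads) lies arm.pinch_z behind it (arm.pinch_z is the distance from the TCP to the grasp point, in mm); z points along the fingers, y is the line along which they close (so a half turn about z gives the same grasp; the last joint's range is limited). The gripper opens to 95 mm and grips with 3 to 60 N. Pads are 20 mm wide; open, the fingers measure 119 mm over their backs; the gripper's body (75 mm by 180 mm) begins 59 mm behind the grasp point.
Start: joints at [-1.23, 0.491, 1.559, -0, 1.092, -0.106], TCP at [270.075, -563.654, 214.661] pointing down, gripper open.
Joint ranges: [-3.1, 3.1], [-0.84, 2.19], [0.05, 2.79], [-1.13, 4.28], [0.06, 2.93], [-2.69, 2.69]. Speed limits (rad/s): [2.22, 2.22, 2.79, 3.14, 3.14, 3.14].

## Interface

Orientations are given as a unit quaternion [w, x, y, z].
In Python, from cell import arm gives the robot as it stands.
- The arm moves only by the tool carry_out, never from a script. Its argument "motion" is a list of rows, each a list of 3 entries, a list of its own where there are three numbers: the turn, a rotation vector about the tool's x, y, z in degrees, then the shift along the tool's x, y, z in m, then the closure, from 0 (fully open) to 1 (shut). A call has 1 to 8 rows; each row shifts and turns the commanded pose from where the row before left it, along the tool's axes as they then stand; what a row does not reach is not made up. A row lasts 1/12 s, in which the tool goes at most 41.7 mm and 7.16 degrees, less where a joint would pass 70% of its speed; a pose out of reach is approached as far as the arm can. A call with a gripper value outside its range is refused whole. The fingers move at their own pace and stop on an object; "force" is the grip in N (left out, the last holds). Time passes only in rows, so rows that do not move let the fingers close. It gives the time, the measured TCP pose, the force, the opening and the grip force at its end, in the units of the state.
- arm.sense(): the state, without advancing time (a new reading comes with each control period).
- arm.grab_frame(name): name is "side" or "top"; returns (picture, depth): 480x640x3 uint8, red, green, blue; 480x640 float32, mm along the optical axis (not along the pixel's ray), 0 where there is no reading.
- arm.get_calibration(name): a dict with "vertical_fov" (degrees; the focal length in pixels is half the picture's height over the tangent of half this angle, whatever the lens; pixels are square), "cx", "cy" (the principal point, pixels), "R" (3x3) and "t" (3): a world point X has camera coordinates R X + t. Camera axes: x right, y down, z forward; pixel columns grow to the right and rows downward; lengths in mm; the calibration is good to about 2 mm. A picture is of the moment at which its call begins. get_calibration takes no time and is no camera call.
- arm.job_done(): hands the job in; it is judged then, once.
The state is a dict: "t": time; "qpos": joint angles; "qd": joint speeds; "effort": joint torques, N m; "ee_pos": TCP position; "eef_rot": TCP orientation; "wrist_force": force on the tool from outside, world axes, zero at the start; "moment": the same for the moment, N m; "gripper_width": finger opening in mm; "grip_force": force on a finger pad.
Only numpy, scipy, OpenCV 4.12 (cv2) and the standard library are available. Lean on these libraries where they do the work, as an engineer would, in place of code of your own. Each camera call takes 0.05 s, during which the arm holds its last target. There are 200 camera calls.

## Task

Turn the small turntable by its upright black handle, one detent (60 degrees) left or right, so that the side with the leaning reflector flap points at the slender round probe rod and not at the square waveguide post, and let it click home with the flap still lying down. Then take the flap's crossbar between the fingers, swing the flap up to its balance point, where the plate stands upright, and finish there still gripping the bar; do not let the flap go over to the other side, leave the turntable in its detent and do not disturb the things lying about.

Things in the scene. Friction and masses are not known exactly. Their poses are not given: they have to be found in the camera images.
- indexer: the fixed indexer: 250x250x10 mm square steel foot with a round grey drum on it (top 30 mm above the worktop) that carries a turntable. Origin: centre of its underside on the worktop, on the turntable's vertical axis. Its -x axis points roughly to the robot, +y to the robot's left
- table (a joint): turntable (230 mm dia, top 42 mm above the worktop) about the vertical axis through the indexer's origin; rad, counter-clockwise from above positive. Spring detents at -1.047, 0, +1.047; stops at +-1.25. Starts near 0: handle toward the indexer's -x, flap leaning to its +x. The hump between detents takes about 5 N at the handle; let go within 0.08 rad of a detent it snaps home
- handle (a point): grip point of the turntable's handle: an upright round black post, 18 mm dia, rising from the turntable 90 mm from its axis, its top 94 mm above the worktop; this point is on its axis, 75 mm above the worktop
- flap (a joint): the reflector flap, which swings on a level hinge across the turntable's centre; rad. 0 = plate upright, which is its balance point; positive = leaning away from the handle, toward the outer side. Stops at +0.85 (where it starts, lying on rubber stops) and -0.85 (over the handle). It weighs about 0.4 kg and, let go off balance, falls to the nearer stop
- flap_hinge (a point): middle of the flap's hinge axis, on the turntable's axis, 70 mm above the worktop; this frame's y is along the hinge and its z runs up the plate to the crossbar
- crossbar: the flap's grip: round steel bar, 10 mm dia, 104 mm long, parallel to the hinge, 150 mm from it (220 mm above the worktop with the flap upright, 169 on its stop), on two stalks 8 mm thick, 84 mm apart. Between them, from the bar to the top edge of the 100 mm wide, 4 mm thick plate, is an open gap of 50 mm for a finger. Origin: middle of the bar; y along it
- probe_rod: the field probe: a slender round rod 126 mm tall on a 32 mm round foot, standing fixed 200 mm from the turntable's axis, on the far left or the far right of the indexer, 60 degrees off its +x. Origin: centre of its foot
- waveguide_post: a square black waveguide section with flanges, 137 mm tall, 32 mm square, standing fixed at the mirror-image place on the other side. Not the target. Origin: centre of its foot
- adapter_n_sma: a bystander, loose: small hexagonal-headed coaxial adapter, 38 mm long. Leave it where it is
- splitter_block: a bystander, loose: small flat metal block with two sockets, 60x52x19 mm. Leave it where it is
- cell_aa_1: a bystander, loose: small round battery cell, 50 mm long. Leave it where it is
- std_short: a bystander, loose: small coaxial calibration piece, 44 mm long. Leave it where it is
- torque_wrench: a bystander, loose: slim torque wrench, 139 mm long. Leave it where it is
- side_cutters: a bystander, loose: pair of side cutters, 134 mm long. Leave it where it is
- calculator: a bystander, loose: pocket calculator, 138x74x15 mm. Leave it where it is
- tweezers: a bystander, loose: tweezers, 122 mm long. Leave it where it is

How it is judged (in metres and radians):
On the way, in this order (a step that is already met when the one before it is completed fails the run):
1. the turntable rests in the detent that points the flap at the probe rod, handle let go, the flap still lying on its stop (((y of probe_rod in the frame of indexer above 0 m and value of joint table between 0.977 and 1.117 rad) or (y of probe_rod in the frame of indexer below 0 m and value of joint table between -1.117 and -0.977 rad)) and value of joint flap above 0.6 rad and contact force between the fingers and anything else below 0.3 N), for 0.2 s.
2. the flap is held at its balance point by the crossbar (value of joint flap between -0.08 and 0.08 rad and contact force between the fingers and crossbar above 2 N), for 0.2 s.
At the end, for the whole second after the job is handed in: The program has finished with the fingers gripping the crossbar (over 2 N), the flap still and within 0.08 rad of upright, and the turntable within 0.09 rad of the detent on the probe rod's side (all of step 2 and ((y of probe_rod in the frame of indexer above 0 m and value of joint table between 0.957 and 1.137 rad) or (y of probe_rod in the frame of indexer below 0 m and value of joint table between -1.137 and -0.957 rad)) and velocity of joint flap between -0.1 and 0.1 rad/s and height (world z) of crossbar above 0.21 m); the arm keeps its last pose, push and grip.
It fails at once if the flap goes over to the other side (0.3 rad past upright) (value of joint flap below -0.3 rad).
It fails at once if a loose bystander is moved by more than 25 mm (distance of any of adapter_n_sma, splitter_block, cell_aa_1, std_short, torque_wrench, side_cutters, calculator, tweezers from where it was at the start of the episode above 0.025 m).
It also fails if it takes over 51 s, if anything falls off the work surface, if the arm or the gripper's body presses on something with over 40 N, if the wrist force passes 120 N, or if a joint passes its speed limit or range.

## Working session

There is one attempt and no reset: what is moved stays moved. The work goes in short steps, Python scripts to look and compute and a tool call to move; the robot and the scene stay as the last step left them, time stands still between calls to the robot, and variables do not carry over. Pictures are saved under pics/ and viewed, at most 10 in all, crops included, and the job is handed in when it is done.

Besides the shell and the picture viewer there is one more tool, called by a JSON object that holds its "name" and its "arguments", one argument or row to a line. carry_out: Moves the arm, as the interface text tells. Its arguments: {"type":"object","properties":{"motion":{"type":"array","items":{"type":"array"}},"force":{"type":"number"}},"required":["motion"]}

```bash
ls; mkdir -p pics; cat > h.py <<'E'
from cell import arm
import numpy as np, cv2
def K(n):
    c=arm.get_calibration(n); f=240/np.tan(np.radians(c["vertical_fov"])/2)
    return c,f
def px2w(n,u,v,d):
    c,f=K(n); p=np.array([(u-c["cx"])/f*d,(v-c["cy"])/f*d,d])
    return np.array(c["R"]).T@(p-np.array(c["t"]))
def cloud(n,D):
    c,f=K(n); v,u=np.mgrid[:480,:640]
    P=np.stack([(u-c["cx"])/f*D,(v-c["cy"])/f*D,D],-1)-np.array(c["t"])
    return P@np.array(c["R"])
def w2px(n,X):
    c,f=K(n); p=np.array(c["R"])@np.array(X)+np.array(c["t"]); return c["cx"]+f*p[0]/p[2],c["cy"]+f*p[1]/p[2]
E
python3 - <<'E'
from h import *
for n in("side","top"):
    p,d=arm.grab_frame(n); cv2.imwrite(f"pics/{n}0.png",p[:,:,::-1]); np.save(f"{n}0.npy",d)
    c=arm.get_calibration(n); print(n,c)
print(arm.sense(), arm.pinch_z)
E
```

```text
pics
side {'vertical_fov': 55.30237621759758, 'cx': 315.7162034425057, 'cy': 242.7267161226903, 'R': array([[ 0.33230606, -0.94297466, -0.0192737 ],
       [-0.41765986, -0.12880049, -0.89942797],
       [ 0.84565532,  0.30693522, -0.43664385]]), 't': array([-180.12092672,  372.15333792,  585.78207199])}
top {'vertical_fov': 47.33443127754885, 'cx': 314.2059451355439, 'cy': 241.55572531682313, 'R': array([[ 0.05354844, -0.99854736,  0.00597839],
       [-0.97477495, -0.0535708 , -0.21666554],
       [ 0.21667107,  0.00577452, -0.97622759]]), 't': array([ -20.14995986,  601.72828198, 1394.34066188])}
{'t': 0.1, 'qpos': array([-1.22957707e+00,  4.91526694e-01,  1.55942473e+00, -6.29912267e-05,
        1.09171792e+00, -1.05582319e-01]), 'qd': array([ 0.00095159, -0.00226624, -0.00139451, -0.00031887, -0.00045957,
       -0.0016266 ]), 'effort': array([ 4.35593800e-03, -6.13619900e+01, -2.58608955e+01,  6.94504310e-02,
        4.69938561e-02, -5.36157563e-05]), 'ee_pos': array([ 269.98839137, -563.4118042 ,  214.09068359]), 'eef_rot': array([-5.31331499e-04,  9.75146293e-01,  2.21561315e-01, -9.10290222e-05]), 'wrist_force': array([ 0.43419778,  0.0126559 , -0.59311277]), 'moment': array([-0.00305134, -0.01725447, -0.00678758]), 'grip_force': 0.0, 'gripper_width': 95.0698386092502} 18.8
```

View pics/top0.png

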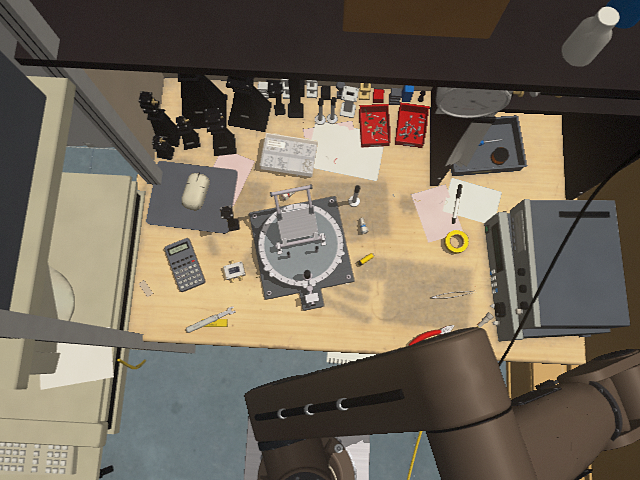

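View pics/side0.png

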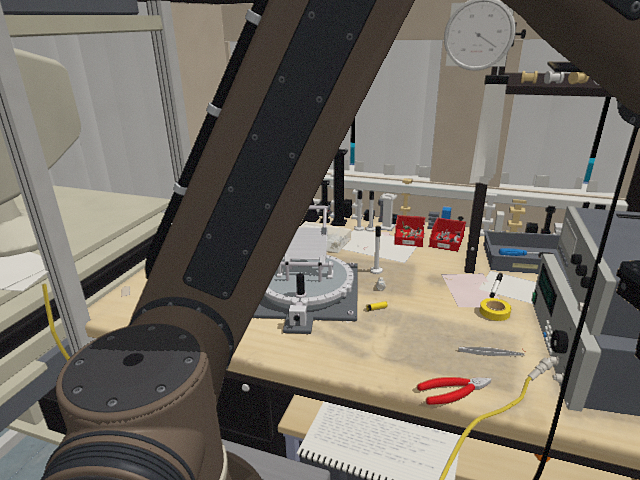

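The top view shows the probe rod on the right (356,196), the waveguide post on the left (230,218), the handle near (306,275) and the crossbar near (293,190). So the turntable goes to -60°, which swings the handle to the left. I'll zoom in to measure.

```bash
python3 - <<'E'
from h import *
p=cv2.imread("pics/top0.png")[165:315,215:385]
cv2.imwrite("pics/crop0.png",cv2.resize(p,None,fx=4,fy=4,interpolation=cv2.INTER_CUBIC))
d=np.load("top0.npy"); P=cloud("top",d)
for n,z0,z1 in(("tabletop",39,45),("handle/probe",88,98),("bar",160,180),("probe",115,140)):
    m=(P[...,2]>z0)&(P[...,2]<z1)&(d>0); m[:165]=0;m[315:]=0;m[:,:215]=0;m[:,385:]=0
    k,l,s,c=cv2.connectedComponentsWithStats(m.astype(np.uint8))
    for i in range(1,k):
        if s[i,4]>5:
            Q=P[l==i]; print(n,s[i],c[i].round(1),Q.mean(0).round(1),Q.min(0).round(),Q.max(0).round())
            if n=="tabletop" and s[i,4]>500: print(cv2.minEnclosingCircle(Q[:,:2].astype(np.float32)))
E
```

```text
tabletop [301 203   5   5   8] [302.4 205.2] [707.9  50.7  41.2] [703.  43.  39.] [714.  55.  43.]
tabletop [289 205   4   5   8] [290.2 207.4] [699.8  83.6  42. ] [696.  79.  39.] [706.  87.  45.]
tabletop [293 204   9   6  25] [296.7 206.1] [704.5  66.1  41.5] [696.  54.  39.] [711.  77.  45.]
tabletop [306 204   3   3   7] [307.3 205. ] [709.1  37.2  42.2] [706.  35.  40.] [713.  41.  44.]
tabletop [280 206   8   6  17] [283.6 208.8] [694.8 101.6  42.2] [687.  93.  39.] [703. 111.  45.]
tabletop [ 259  207   86   85 2307] [301.9 252.2] [576.5  44.2  41.6] [472. -69.  39.] [706. 163.  45.]
((590.719482421875, 45.2769889831543), 121.96856689453125)
tabletop [230 222   6   2   6] [232.5 222.3] [649.  238.5  40.8] [646. 232.  39.] [651. 245.  44.]
tabletop [300 237   6   3   9] [302.3 237.9] [615.8  45.4  41.7] [612.  38.  40.] [619.  52.  45.]
tabletop [307 236   7   2   8] [309.8 236.6] [620.4  25.5  41.5] [619.  17.  39.] [623.  33.  44.]
tabletop [288 238  11   4  14] [293.1 239.6] [609.4  70.2  41.9] [605.  57.  39.] [615.  84.  44.]
tabletop [264 268   4   3   6] [265.8 268.7] [525.9 138.2  41.2] [522. 135.  40.] [528. 143.  43.]
tabletop [307 293  10  12  36] [311.4 299.1] [450.9  11.6  42.6] [439.  -1.  39.] [467.  23.  45.]
handle/probe [280 224  38  14 196] [298.7 230.1] [624.5  54.6  92.9] [605.   7.  88.] [643. 103.  98.]
handle/probe [304 270   7   7  35] [307.1 272.6] [513.3  26.2  91.1] [505.  19.  88.] [520.  34.  95.]
bar [270 184  43  15 193] [291.5 190.4] [707.8  76.  170.3] [688.  25. 161.] [728. 130. 178.]
probe [355 185   6   7  27] [357.4 187.8] [739.8 -93.3 122. ] [ 733. -100.  116.] [746. -87. 128.]
probe [220 205  14  14 154] [226.5 211.9] [652.7 241.3 132.8] [635. 223. 123.] [674. 259. 140.]
probe [276 204  39  21 388] [294.7 214. ] [658.9  66.3 124.9] [632.  17. 115.] [686. 114. 140.]
```

View pics/crop0.png

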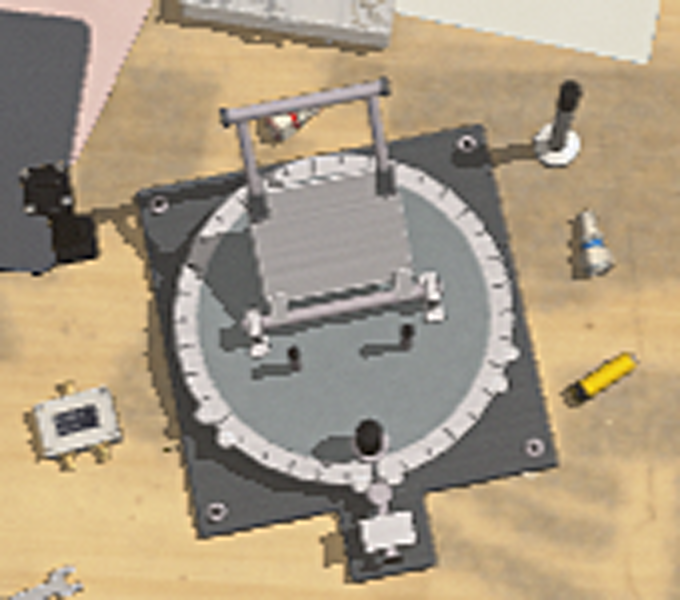

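{"name": "carry_out", "arguments": {
  "motion": [
    [[0,0,0],[0.026,-0.0235,0],0.55],
    [[0,0,0],[0.026,-0.0235,0],0.55],
    [[0,0,0],[0.026,-0.0235,0],0.55],
    [[0,0,0],[0.026,-0.0235,0],0.55],
    [[0,0,0],[0.026,-0.0235,0],0.55],
    [[0,0,0],[0.026,-0.0235,0],0.55],
    [[0,0,0],[0.026,-0.0235,0],0.55],
    [[0,0,0],[0.026,-0.0235,0],0.55]
  ],
  "force": 40
}}

```text
t: 0.77
ee_pos: [376.6, -302.6, 214.5]
eef_rot: [-0.0, 0.975, 0.221, -0.0]
wrist_force: [-0.3, -1.1, 0.3]
gripper_width: 47.6
grip_force: 0.0
```

{"name": "carry_out", "arguments": {
  "motion": [
    [[0,0,0],[0.026,-0.0235,0],0.55],
    [[0,0,0],[0.026,-0.0235,0],0.55],
    [[0,0,0],[0.026,-0.0235,0],0.55],
    [[0,0,0],[0.026,-0.0235,0],0.55],
    [[0,0,0],[0.026,-0.0235,0],0.55],
    [[0,0,0],[0.026,-0.0235,0],0.55],
    [[0,0,0],[0.026,-0.0235,0],0.55],
    [[0,0,0],[0.026,-0.0235,0],0.55]
  ]
}}

```text
t: 1.43
ee_pos: [483.0, -43.1, 214.6]
eef_rot: [0.0, 0.975, 0.222, -0.0]
wrist_force: [0.0, -1.3, 0.6]
gripper_width: 42.7
grip_force: 0.0
```

{"name": "carry_out", "arguments": {
  "motion": [
    [[0,0,-7],[0,0,0],0.55],
    [[0,0,-7],[0,0,0],0.55],
    [[0,0,-7],[0,0,0],0.55],
    [[0,0,-7],[0,0,0],0.55],
    [[0,0,-7],[0,0,0],0.55],
    [[0,0,-7],[0,0,0],0.55],
    [[0,0,-7],[0,0,0],0.55],
    [[0,0,-7],[0,0,0],0.55]
  ]
}}

```text
t: 2.1
ee_pos: [482.6, -44.8, 214.4]
eef_rot: [-0.0, 0.755, 0.656, -0.0]
wrist_force: [-0.1, -0.4, 0.0]
gripper_width: 42.8
grip_force: 0.0
```

{"name": "carry_out", "arguments": {
  "motion": [
    [[0,0,-7],[0,0,0],0.55],
    [[0,0,-7],[0,0,0],0.55],
    [[0,0,-7],[0,0,0],0.55],
    [[0,0,-2],[0,0,0],0.55],
    [[0,0,0],[0,0,0],0.55],
    [[0,0,0],[0,0,0],0.55]
  ]
}}

```text
t: 2.6
ee_pos: [482.7, -44.8, 214.5]
eef_rot: [-0.0, 0.612, 0.791, -0.0]
wrist_force: [-1.0, 0.2, 0.1]
gripper_width: 43.0
grip_force: 0.0
```

{"name": "carry_out", "arguments": {
  "motion": [
    [[0,0,0],[0.0305,0.0235,0],0.55],
    [[0,0,0],[0.0305,0.0235,0],0.55],
    [[0,0,0],[0,0,0.03],0.55],
    [[0,0,0],[0,0,0.03],0.55],
    [[0,0,0],[0,0,0.03],0.55],
    [[0,0,0],[0,0,0],0.55],
    [[0,0,0],[0,0,0],0.55]
  ]
}}

```text
t: 3.18
ee_pos: [512.5, 26.1, 124.2]
eef_rot: [-0.001, 0.612, 0.791, -0.001]
wrist_force: [-0.7, 0.1, 1.1]
gripper_width: 42.8
grip_force: 0.0
```

```bash
python3 - <<'E'
from h import *
p,d=arm.grab_frame("side"); p=p[:,:,::-1][180:340,230:400]
cv2.imwrite("pics/s1.png",cv2.resize(p,None,fx=3.5,fy=3.5,interpolation=cv2.INTER_CUBIC))
print(arm.sense()["ee_pos"])
E
```

```text
[513.28537188  25.94788614 125.39396503]
```

View pics/s1.png

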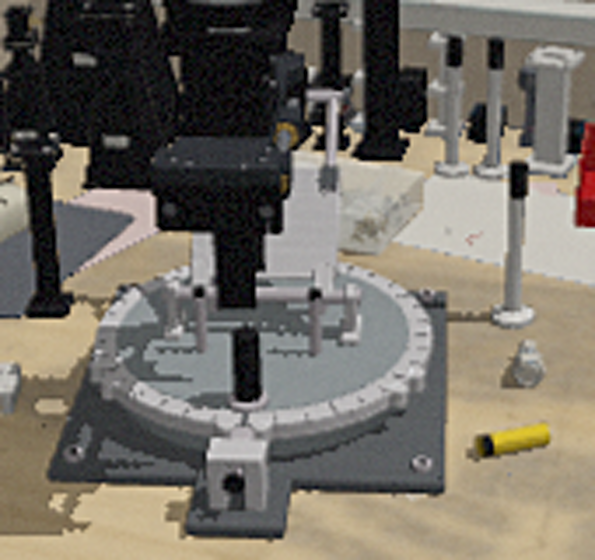

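The gripper hangs directly above the handle (crop 245,340) with its fingers lined up radially and clear of the stop pegs. I'll go down and grip.

{"name": "carry_out", "arguments": {
  "motion": [
    [[0,0,0],[0,0,0.022],0.55],
    [[0,0,0],[0,0,0.022],0.55],
    [[0,0,0],[0,0,0.02],0.55],
    [[0,0,0],[0,0,0],0.55],
    [[0,0,0],[0,0,0],0.55]
  ]
}}

```text
t: 3.65
ee_pos: [513.5, 25.8, 61.9]
eef_rot: [0.0, 0.612, 0.791, 0.0]
wrist_force: [0.2, 0.2, 0.9]
gripper_width: 42.8
grip_force: 0.0
```

{"name": "carry_out", "arguments": {
  "motion": [
    [[0,0,0],[0,0,0],0.7],
    [[0,0,0],[0,0,0],0.8],
    [[0,0,0],[0,0,0],1],
    [[0,0,0],[0,0,0],1],
    [[0,0,0],[0,0,0],1],
    [[0,0,0],[0,0,0],1]
  ]
}}

```text
t: 4.15
ee_pos: [514.0, 26.1, 61.4]
eef_rot: [0.001, 0.612, 0.791, 0.001]
wrist_force: [2.7, 3.0, 5.9]
gripper_width: 17.3
grip_force: 40.0
```

{"name": "carry_out", "arguments": {
  "motion": [
    [[0,0,3],[0.0047,0,0],1],
    [[0,0,3],[0.0047,0,0],1],
    [[0,0,3],[0.0047,0,0],1],
    [[0,0,3],[0.0047,0,0],1],
    [[0,0,0],[0,0,0],1],
    [[0,0,0],[0,0,0],1]
  ]
}}

```text
t: 4.65
ee_pos: [511.3, 44.7, 61.4]
eef_rot: [0.002, 0.691, 0.723, 0.001]
wrist_force: [5.7, 1.4, 3.6]
gripper_width: 17.7
grip_force: 40.0
```

```bash
python3 - <<'E'
from h import *
s=arm.sense(); print(s["ee_pos"],s["wrist_force"],s["qpos"])
S=np.array([513.6,26.0])
for k,o in((0,"pre"),(1,"post")):
    x=S.copy()
    for i in range(4):
        h=np.radians(104.5-3*(i+k)); x=x+4.7*np.array([np.cos(h),np.sin(h)])
    print(o,x)
C=np.array([599.7,48.8])
for a in(194.6-12,134.6): print(C+90*np.array([np.cos(np.radians(a)),np.sin(np.radians(a))]))
E
```

```text
[511.2897072   44.69780418  61.43405172] [5.72135575 1.44255014 3.64614488] [-4.15110370e-02  5.54597490e-01  1.98041492e+00 -1.46877908e-04
  6.02531512e-01 -8.68740414e-02]
pre [510.34100542  44.48267671]
post [511.31278032  44.62790944]
[509.79264872  44.71733107]
[536.50622523 112.88234414]
```

{"name": "carry_out", "arguments": {
  "motion": [
    [[0,0,3],[0.0047,-0.0002,0],1],
    [[0,0,3],[0.0047,-0.0002,0],1],
    [[0,0,3],[0.0047,-0.0002,0],1],
    [[0,0,3],[0.0047,-0.0002,0],1],
    [[0,0,3],[0.0047,-0.0002,0],1],
    [[0,0,3],[0.0047,-0.0002,0],1],
    [[0,0,3],[0.0047,-0.0002,0],1],
    [[0,0,3],[0.0047,-0.0002,0],1]
  ]
}}

```text
t: 5.32
ee_pos: [517.5, 81.3, 61.5]
eef_rot: [0.003, 0.827, 0.563, 0.004]
wrist_force: [20.6, -7.6, -6.6]
gripper_width: 17.1
grip_force: 40.0
```

{"name": "carry_out", "arguments": {
  "motion": [
    [[0,0,3],[0.0047,-0.0002,0],1],
    [[0,0,3],[0.0047,-0.0002,0],1],
    [[0,0,3],[0.0047,-0.0002,0],1],
    [[0,0,3],[0.0047,-0.0002,0],1],
    [[0,0,3],[0.0047,-0.0002,0],1],
    [[0,0,3],[0.0047,-0.0002,0],1],
    [[0,0,3],[0.0047,-0.0002,0],1],
    [[0,0,3],[0.0047,-0.0002,0],1]
  ]
}}

```text
t: 5.98
ee_pos: [536.9, 111.3, 61.4]
eef_rot: [0.003, 0.926, 0.378, 0.004]
wrist_force: [24.3, -27.7, -10.4]
gripper_width: 17.2
grip_force: 40.0
```

{"name": "carry_out", "arguments": {
  "motion": [
    [[0,0,0],[0,0,0],1],
    [[0,0,0],[0,0,0],1]
  ]
}}

```text
t: 6.15
ee_pos: [537.7, 112.1, 61.4]
eef_rot: [0.003, 0.925, 0.379, 0.005]
wrist_force: [28.0, -19.9, -11.1]
gripper_width: 16.7
grip_force: 40.0
```

```bash
python3 - <<'E'
from h import *
s=arm.sense(); print(s["ee_pos"],s["wrist_force"],s["moment"],s["qpos"],np.degrees(np.arctan2(s["ee_pos"][1]-48.8,s["ee_pos"][0]-599.7)),np.hypot(s["ee_pos"][1]-48.8,s["ee_pos"][0]-599.7))
E
```

```text
[537.67130904 112.10244944  61.43240526] [ 28.0038406  -19.89544421 -11.06969062] [-3.2319977  -4.23821771 -0.07385759] [ 0.08666785  0.58746808  1.8974939  -0.00464711  0.64427051  0.88319348] 134.41771476625598 88.62707603995753
```

{"name": "carry_out", "arguments": {
  "motion": [
    [[0,0,0],[0,0.0012,0],1],
    [[0,0,0],[0,0.0012,0],1],
    [[0,0,0],[0,0,0],1],
    [[0,0,0],[0,0,0],0.55],
    [[0,0,0],[0,0,0],0.55],
    [[0,0,0],[0,0,0],0.55],
    [[0,0,0],[0,0,0],0.55]
  ]
}}

```text
t: 6.73
ee_pos: [532.6, 112.5, 60.5]
eef_rot: [-0.0, 0.925, 0.379, -0.001]
wrist_force: [0.2, 0.7, -0.3]
gripper_width: 38.4
grip_force: 0.0
```

{"name": "carry_out", "arguments": {
  "motion": [
    [[0,0,0],[0,0,0],0.55],
    [[0,0,0],[0,0,-0.03],0.55],
    [[0,0,0],[0,0,-0.04],0.55],
    [[0,0,0],[0,0,-0.04],0.55],
    [[0,0,0],[0,0,-0.04],0.55],
    [[0,0,0],[0,0,-0.01],0.55],
    [[0,0,0],[0,0,0],0.55],
    [[0,0,0],[0,0,0],0.55]
  ]
}}

```text
t: 7.4
ee_pos: [532.8, 112.6, 220.5]
eef_rot: [0.0, 0.925, 0.38, 0.0]
wrist_force: [-0.8, 0.3, -0.4]
gripper_width: 42.8
grip_force: 0.0
```

```bash
python3 - <<'E'
from h import *
p,d=arm.grab_frame("top"); q=p[:,:,::-1][165:315,215:385]
cv2.imwrite("pics/t2.png",cv2.resize(q,None,fx=4,fy=4,interpolation=cv2.INTER_CUBIC))
P=cloud("top",d)
for n,z0,z1 in(("handle",88,98),("bar",160,180)):
    m=(P[...,2]>z0)&(P[...,2]<z1)&(d>0); m[:165]=0;m[315:]=0;m[:,:215]=0;m[:,385:]=0
    k,l,s,c=cv2.connectedComponentsWithStats(m.astype(np.uint8),connectivity=8)
    for i in range(1,k):
        if s[i,4]>5:
            Q=P[l==i]; print(n,s[i],Q.mean(0).round(1),Q.min(0).round(),Q.max(0).round())
            if n=="bar": print(cv2.fitLine(Q[:,:2].astype(np.float32),cv2.DIST_HUBER,0,.01,.01).ravel())
s=arm.sense(); print(s["ee_pos"],s["eef_rot"],s["wrist_force"],s["t"])
E
```

```text
handle [306 229  17  19  92] [602.   14.3  93.1] [582.  -8.  88.] [628.  35.  98.]
bar [318 187  32  34 195] [677.9 -30.3 169.8] [638. -72. 160.] [722.  10. 178.]
[  0.70898974   0.7052188  678.0967     -30.203953  ]
[532.52308755 112.5564887  219.48368841] [-2.05783762e-04  9.25188401e-01  3.79507178e-01 -8.26324156e-04] [0.60097458 0.13372206 1.20170625] 7.45
```

View pics/t2.png

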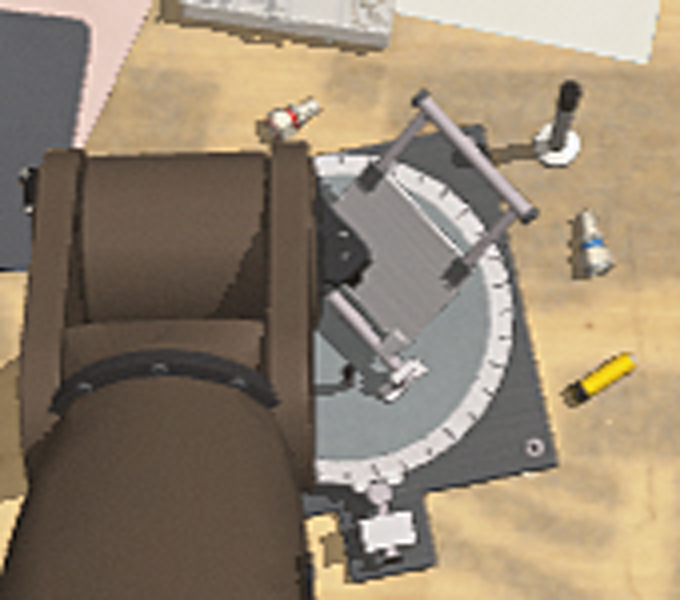

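The turntable is in the -60° detent. The flap is lying down and pointing at the probe (crop 570,120), and the bar's middle is at about (678,-31,170). Next I move over the bar.

{"name": "carry_out", "arguments": {
  "motion": [
    [[0,0,0],[0.0005,0.03,0],0.68],
    [[0,0,0],[0.0005,0.035,0],0.68],
    [[0,0,0],[0.0005,0.035,0],0.68],
    [[0,0,0],[0.0005,0.035,0],0.68],
    [[0,0,0],[0.0005,0.035,0],0.68],
    [[0,0,0],[0.0005,0.035,0],0.68],
    [[0,0,0],[0,0,0],0.68],
    [[0,0,0],[0,0,0],0.68]
  ]
}}

```text
t: 8.12
ee_pos: [679.2, -32.6, 217.3]
eef_rot: [-0.001, 0.926, 0.379, -0.002]
wrist_force: [0.6, 0.1, -0.2]
gripper_width: 30.2
grip_force: 0.0
```

```bash
python3 - <<'E'
from h import *
s=arm.sense(); print(s["ee_pos"],s["eef_rot"],s["wrist_force"],s["gripper_width"])
p,d=arm.grab_frame("side"); p=p[:,:,::-1][160:320,240:410]
cv2.imwrite("pics/s3.png",cv2.resize(p,None,fx=3.5,fy=3.5,interpolation=cv2.INTER_CUBIC))
E
```

```text
[679.20919602 -32.5967895  217.31751013] [-0.00107543  0.9255823   0.37854009 -0.00191186] [ 0.63213409  0.14476674 -0.16804651] 30.21894521664834
```

View pics/s3.png

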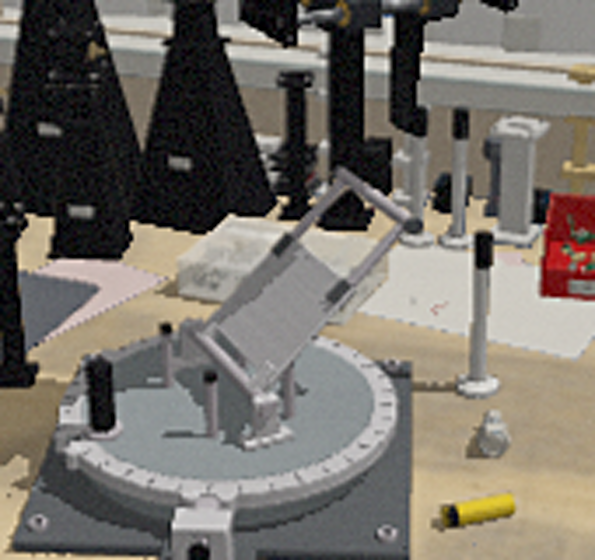

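Both fingers straddle the bar in this view (bar middle near 378,200), so I'll go down.

{"name": "carry_out", "arguments": {
  "motion": [
    [[0,0,0],[0,-0.001,0.02],0.68],
    [[0,0,0],[0,0,0.02],0.68],
    [[0,0,0],[0,0,0.015],0.68],
    [[0,0,0],[0,0,0.012],0.68],
    [[0,0,0],[0,0,0],0.68],
    [[0,0,0],[0,0,0],0.68]
  ]
}}

```text
t: 8.67
ee_pos: [678.2, -30.0, 153.3]
eef_rot: [-0.0, 0.925, 0.38, -0.001]
wrist_force: [0.3, -0.5, -0.0]
gripper_width: 30.3
grip_force: 0.0
```

{"name": "carry_out", "arguments": {
  "motion": [
    [[0,0,0],[0,0,0],0.75],
    [[0,0,0],[0,0,0],0.82],
    [[0,0,0],[0,0,0],0.88],
    [[0,0,0],[0,0,0],1],
    [[0,0,0],[0,0,0],1],
    [[0,0,0],[0,0,0],1],
    [[0,0,0],[0,0,0],1]
  ],
  "force": 20
}}

```text
t: 9.25
ee_pos: [680.0, -31.6, 155.1]
eef_rot: [0.002, 0.925, 0.379, 0.002]
wrist_force: [3.6, -4.9, 2.5]
gripper_width: 9.2
grip_force: 20.0
```

```bash
python3 - <<'E'
from h import *
s=arm.sense(); print(s["ee_pos"],s["eef_rot"],s["wrist_force"],s["moment"],s["gripper_width"],s["grip_force"])
E
```

```text
[679.95527598 -31.60521185 155.06592895] [0.00159899 0.92525773 0.37933189 0.00169995] [ 3.60291505 -4.92027785  2.46280535] [-0.82560569 -0.70333504 -0.00866528] 9.164373947321538 19.999177157878876
```

{"name": "carry_out", "arguments": {
  "motion": [
    [[0,0,0],[0,-0.0052,-0.0056],1],
    [[0,0,0],[0,-0.0053,-0.0052],1],
    [[0,0,0],[0,-0.0056,-0.0049],1],
    [[0,0,0],[0,-0.0058,-0.0047],1],
    [[0,0,0],[0,-0.0061,-0.0044],1],
    [[0,0,0],[0,-0.0063,-0.0041],1],
    [[0,0,0],[0,-0.0065,-0.0037],1],
    [[0,0,0],[0,-0.0067,-0.0035],1]
  ]
}}

```text
t: 9.92
ee_pos: [646.3, 2.6, 191.5]
eef_rot: [0.001, 0.925, 0.379, 0.002]
wrist_force: [3.4, -1.8, 5.0]
gripper_width: 9.4
grip_force: 20.0
```

```bash
python3 - <<'E'
from h import *
s=arm.sense(); print(s["ee_pos"],s["eef_rot"],s["wrist_force"],s["moment"],s["gripper_width"],s["grip_force"])
e=s["ee_pos"]; r=(e[0]-599.7)*.702-(e[1]-48.8)*.712; print("radial",r,"expected 65.2; z+70-", e[2])
E
```

```text
[646.28980396   2.63196871 191.50322333] [0.00145592 0.9252686  0.3793055  0.0017982 ] [ 3.39392724 -1.77784157  5.02255802] [-0.7114858  -0.72138134 -0.02517864] 9.444060065503729 20.00273108482361
radial 65.57768066079103 expected 65.2; z+70- 191.50322332650782
```

{"name": "carry_out", "arguments": {
  "motion": [
    [[0,0,0],[0,-0.0068,-0.0031],1],
    [[0,0,0],[0,-0.007,-0.0027],1],
    [[0,0,0],[0,-0.0071,-0.0024],1],
    [[0,0,0],[0,-0.0072,-0.002],1],
    [[0,0,0],[0,-0.0073,-0.0016],1],
    [[0,0,0],[0,-0.0074,-0.0014],1],
    [[0,0,0],[0,-0.006,-0.0008],1],
    [[0,0,0],[0,0,0],1]
  ]
}}

```text
t: 10.58
ee_pos: [610.1, 39.1, 203.8]
eef_rot: [-0.0, 0.925, 0.38, -0.0]
wrist_force: [1.5, 0.7, 3.1]
gripper_width: 9.2
grip_force: 20.0
```

```bash
python3 - <<'E'
from h import *
s=arm.sense(); print(s["ee_pos"],s["wrist_force"],s["moment"],s["gripper_width"],s["grip_force"])
e=s["ee_pos"]; r=(e[0]-599.7)*.702-(e[1]-48.8)*.712; print("radial",r)
E
```

```text
[610.09838835  39.10840737 203.77444326] [1.49319804 0.70651265 3.09178303] [ 0.10270801 -0.51342959  0.01655713] 9.17123442312145 20.00043511390686
radial 14.200082574781277
```

Now the last 14 mm, slowly.

{"name": "carry_out", "arguments": {
  "motion": [
    [[0,0,0],[0,-0.0035,-0.0002],1],
    [[0,0,0],[0,-0.0035,-0.0002],1],
    [[0,0,0],[0,-0.0035,-0.0001],1],
    [[0,0,0],[0,-0.0033,0],1],
    [[0,0,0],[0,0,0],1],
    [[0,0,0],[0,0,0],1],
    [[0,0,0],[0,0,0],1],
    [[0,0,0],[0,0,0],1]
  ]
}}

```text
t: 11.25
ee_pos: [601.3, 47.8, 204.0]
eef_rot: [-0.0, 0.925, 0.379, -0.0]
wrist_force: [4.0, 2.5, -0.7]
gripper_width: 9.4
grip_force: 20.0
```

```bash
python3 - <<'E'
from h import *
s=arm.sense(); print(s["ee_pos"],s["wrist_force"],s["moment"],s["gripper_width"],s["grip_force"])
e=s["ee_pos"]; r=(e[0]-599.7)*.702-(e[1]-48.8)*.712; print("radial",r)
c0=np.array([599.7,48.8])
p,d=arm.grab_frame("side"); 
P=cloud("side",d); X=P-np.array([599.7,48.8,0])
rad=X[...,0]*.702-X[...,1]*.712; lat=X[...,0]*.712+X[...,1]*.702
m=(d>0)&(abs(lat)<49)&(P[...,2]>85)&(P[...,2]<175)&(abs(rad)<40)
A=np.c_[P[m][:,2]-70,np.ones(m.sum())]; print(m.sum(),np.percentile(rad[m],[5,25,50,75,95]),np.linalg.lstsq(A,rad[m],rcond=None)[0])
m=(d>0)&(abs(lat)<60)&(abs(lat)>25)&(P[...,2]>205)&(P[...,2]<230)&(abs(rad)<40)
if m.sum(): print("bar",m.sum(),np.median(rad[m]),P[m].mean(0))
q=p[:,:,::-1][160:320,220:390]
cv2.imwrite("pics/s4.png",cv2.resize(q,None,fx=3.5,fy=3.5,interpolation=cv2.INTER_CUBIC))
E
```

```text
[601.33414611  47.81969045 203.978773  ] [ 3.97579056  2.53395242 -0.70660417] [ 0.51617484 -0.84402816  0.00095502] 9.364723073789701 19.99922901391983
radial 1.845150963682019
676 [-3.29041753 -0.65603848  0.0538964   0.74677971  3.78564133] [ 0.04089011 -2.83716305]
bar 100 -0.1896963788110213 [587.25870839  36.17828448 220.12216718]
```

View pics/s4.png

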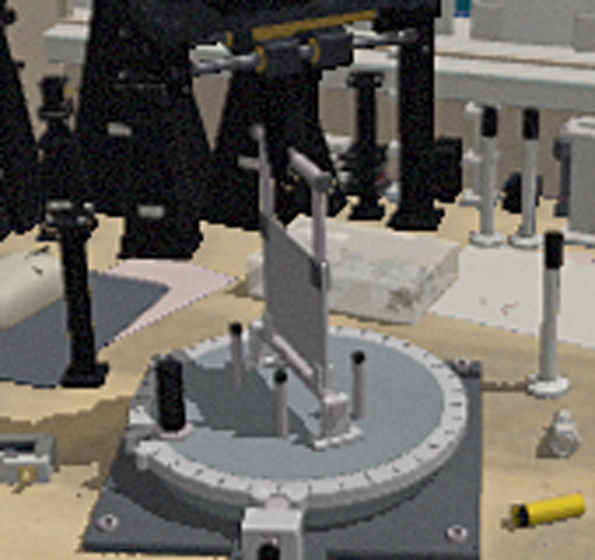

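The plate stands upright with the bar held in the fingers, at about z 220 mm and within roughly 2 mm of centre. The turntable still points at the probe. I'll nudge it slightly, let it settle, and hand in.

{"name": "carry_out", "arguments": {
  "motion": [
    [[0,0,0],[0,-0.001,0],1],
    [[0,0,0],[0,-0.001,0],1],
    [[0,0,0],[0,0,0],1],
    [[0,0,0],[0,0,0],1],
    [[0,0,0],[0,0,0],1],
    [[0,0,0],[0,0,0],1],
    [[0,0,0],[0,0,0],1],
    [[0,0,0],[0,0,0],1]
  ]
}}

```text
t: 11.97
ee_pos: [600.0, 49.2, 204.0]
eef_rot: [-0.0, 0.925, 0.379, -0.0]
wrist_force: [3.6, 2.3, -0.3]
gripper_width: 9.7
grip_force: 20.0
```

```bash
python3 -c "
from cell import arm
s=arm.sense(); print(s['ee_pos'],s['grip_force'],s['wrist_force']); print(arm.job_done())"
```

```text
[599.97006391  49.18927663 204.00892422] 20.000820457935333 [ 3.63661607  2.3018645  -0.30608964]
the job is handed in; nothing more can be done
None
```

I handed the job in at about 12 s, with no verdict returned: the turntable is in the -60° detent facing the probe rod, and the flap is upright with its crossbar gripped at 20 N.

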